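# Lock the chopper's closing ring and hold its dial on the third mark

### The arm

A 7-joint arm with a two-finger parallel gripper is mounted at the origin on a cart in front of the work surface, level with it; the furniture and walls round the work are solid. World frame = base frame: x ahead of the robot, y to its left, z up, the work surface at z = 0. Lengths are in m, angles in rad, forces in N, time in s.
With the tool pointing down it reaches from about 0.4 to 0.875 m from the base axis. Payload 6.5 kg.
Tool frame: the origin (TCP) lies at the very end of the fingers, on their centre line; the grasp point (between the pads) lies 19 mm behind it (r.grasp_offset is the distance from the TCP to the grasp point, in m); z points along the fingers, y is the line along which they close (so a half turn about z gives the same grasp; the last joint's range is limited). The gripper opens to 88 mm and grips with 3 to 60 N. Pads are 18 mm wide; open, the fingers measure 123 mm over their backs; the gripper's body (75 mm by 187 mm) begins 45 mm behind the grasp point.
Start: joints at [1.15, 0.536, -0.004, 1.538, 0.003, 1.067, -0.071], TCP at [0.226, -0.61, 0.239] pointing down, gripper open.
Joint ranges: [-2.7, 2.7], [-0.37, 2.16], [-1.27, 1.26], [0.24, 2.4], [-1.31, 4.45], [0.19, 1.91], [-2.76, 2.76]. Speed limits (rad/s): [2.39, 2.39, 3.14, 3.14, 3.14, 3.14, 3.14].

### API

Orientations are given as [roll, pitch, yaw] about the fixed x, y, z axes, in that order (R = Rz(yaw) Ry(pitch) Rx(roll)).
In Python, from cell import r gives the robot as it stands.
- The arm moves only by the shell command python3 jog.py 'ROWS' [FORCE]. ROWS is a JSON list of rows, 1 to 8 of them, each of 5 numbers: dx, dy, dz in units of 5 mm, then a turn about the tool's z in rad, then the finger opening in m; each row shifts and turns the commanded pose from where the row before left it, along the tool's axes as they then stand; what a row does not reach is not made up. A row lasts 1/12 s, in which the tool goes at most 0.0417 m and 0.125 rad, less where a joint would pass 70% of its speed; a pose out of reach is approached as far as the arm can. The fingers move at their own pace and stop on an object; FORCE is the grip in N (left out, the last holds). Time passes only in rows, so rows that do not move let the fingers close. It prints the time, the measured TCP pose, the force, the opening and the grip force at its end. Input that does not fit is refused with a message, and nothing moves.
- r.state(): the state, without advancing time (a new reading comes with each control period).
- r.capture(name): name is "side" or "top" or "wrist"; returns the picture (384x512x3 uint8, blue, green, red); there is no depth.
- r.calibration(name): a dict with "fx", "fy", "cx", "cy" (pixels), "camera_from_world" (4x4, takes a point from world to camera coordinates); the wrist camera has in their place "mount" (4x4, takes a point from camera to tool coordinates, whose origin is the TCP and whose axes are the flange's). Camera axes: x right, y up, looking along -z (the intrinsics and any distortion apply to the point x, -y, -z); pixel columns grow to the right and rows downward; lengths in m; the calibration is good to about 2 mm. A picture is of the moment at which its call begins: read the wrist's pose just before it. calibration takes no time and is no camera call.
- r.hand_in(): hands the job in; it is judged then, once.
The state is a dict: "clock": time; "joint_positions": joint angles; "qvel": joint speeds; "tau": joint torques, N m; "position": TCP position; "tcp_rot": TCP orientation; "ft_force": force on the tool from outside, world axes, zero at the start; "moment": the same for the moment, N m; "grip_width": finger opening in m; "grasp_force": force on a finger pad.
Only numpy, scipy, OpenCV 4.12 (cv2) and the standard library are available. Lean on these libraries where they do the work, as an engineer would, in place of code of your own. Each camera call takes 0.05 s, during which the arm holds its last target. There are 200 camera calls.

### The job

Get the chopper on the bench running: first turn the black closing ring round its bowl clockwise by its upright lug until the lug stands at the green lock mark, and only then turn the spring-return dial clockwise past its first and second marks to the large red third mark. The dial springs back when let go, so finish with the gripper still holding it on the third mark, the ring still locked; leave the groceries standing around it alone.

Things in the scene. Friction and masses are not known exactly. Their poses are not given: they have to be found in the camera images.
- chopper: fixed white countertop chopper, 190 (x) x 350 (y) mm, housing top at 60. Origin: centre of its underside on the bench; x away from the operator, y to the left, z up. Left: steel bowl with its closing ring, ring axis at (10, 85) mm in this frame. Right: dial, axis at (0, -105) mm. Tops above bench: lug 150, dial bar 120, clear bowl lid 133 mm
- lock_ring (a joint): angle of the black closing ring (rad) about the vertical bowl axis, growing clockwise seen from above: 0 = lug at the white open mark, 0.95 = lug at the green lock mark, stop at 1.05. Starts at 0 to 0.35. Turns with light friction (0.12 N m) and stays where it is left
- ring_lug: upright black lug on the ring, its handle, green line on top. 46 long (radial) x 13 thick x 46 high, from 104 to 150 mm above the bench. Origin: centre of its underside, 90 mm from the ring axis; x radially outward, z up. The ring has radius 74 mm, top 120 mm above the bench, so the lug is free on both sides only beyond 75 mm from the axis; below it is clear down to 60 mm
- lock_mark (a point): centre of the green lock mark, a 14 mm disc on the housing in front of the bowl, 87 mm from the ring axis, 61 mm above the bench; the lug's outer part stands over it when locked
- speed_dial (a joint): dial angle (rad), growing clockwise seen from above: 0 = off (white mark), 0.4 = first mark (yellow), 0.8 = second (yellow), 1.2 = third (large, red), stop at 1.45. Starts at 0. Light detent at each mark (0.025 N m); the return spring (0.03 N m at off, 0.066 at the third mark) is stronger and turns it back to off whenever it is let go
- dial_grip: black grip bar on top of the dial, with a white pointer line on one half. 54 long x 14 wide x 34 high, from 86 to 120 mm above the bench; a black disc of 31 mm radius lies below it. Origin: centre of the bar's underside, on the dial axis; x points along the bar to the pointer end, z up (x turns clockwise with the dial)
- third_mark (a point): centre of the large red third mark, an 11 mm disc on the grey plate (58 mm radius) round the dial, 47 mm from the dial axis, 75 mm above the bench; the pointer points at it when the dial reads 1.2
- tin_small: bystander: short food tin with a paper label, 75 wide x 58 high, loose. Origin: centre of its underside
- tomato: bystander: red tomato, 65 x 65 x 66, loose. Origin: centre of its underside
- salt_box: bystander: round wooden salt cellar with a lid, 85 wide x 62 high, loose. Origin: centre of its underside
- cheese: bystander: rough chunk of cheese, 47 x 74 x 47, loose. Origin: centre of its underside
- tin_tall: bystander: tall food tin with a paper label, 75 wide x 110 high, loose, behind the chopper. Origin: centre of its underside
- oil_bottle: bystander: squeeze bottle with a yellow cap, 60 wide x 222 high, loose, behind the chopper. Origin: centre of its underside
- pepper_mill: bystander: turned wooden pepper mill, 56 wide x 191 high, loose, behind the chopper. Origin: centre of its underside

How it is judged:
By the outcome, as a careful person would: the job done as asked, in the order asked, and still so for the second after the job is handed in, while the arm keeps its last pose, push and grip.
It also fails if it takes over 48 s, if anything falls off the work surface, if the arm or the gripper's body presses on something with over 40 N, if the wrist force passes 120 N, or if a joint passes its speed limit or range.

## Working session

There is one attempt and no reset: what is moved stays moved. The work goes in short steps, Python scripts to look and compute and a shell command to move; the robot and the scene stay as the last step left them, time stands still between calls to the robot, and variables do not carry over. Pictures are saved under pics/ and viewed, at most 10 in all, crops included, and the job is handed in when it is done.

```bash
ls; mkdir -p pics; python3 - <<'E'
from cell import r
import cv2,numpy as np
np.set_printoptions(precision=4,suppress=True)
for n in("side","top"):
    cv2.imwrite(f"pics/{n}0.png",cv2.resize(r.capture(n),(800,600),interpolation=cv2.INTER_CUBIC))
    print(n,r.calibration(n))
print(r.calibration("wrist"));s=r.state();print(s)
E
```

```text
cell.py
jog.py
pics
side {'fx': 462.39754506793156, 'fy': 462.39754506793156, 'cx': 248.58513136671027, 'cy': 192.77799573041557, 'camera_from_world': array([[-0.9381, -0.3462, -0.0129,  0.5175],
       [ 0.1486, -0.4356,  0.8878, -0.1606],
       [-0.313 ,  0.8309,  0.46  , -1.5496],
       [ 0.    ,  0.    ,  0.    ,  1.    ]])}
top {'fx': 386.28831575249455, 'fy': 386.28831575249455, 'cx': 253.9311900913085, 'cy': 192.22970671097926, 'camera_from_world': array([[ 0.0131, -0.9999,  0.0001,  0.0231],
       [ 0.9853,  0.0129,  0.1701, -0.5496],
       [-0.1701, -0.0021,  0.9854, -1.4396],
       [ 0.    ,  0.    ,  0.    ,  1.    ]])}
{'fx': 308.2722630014656, 'fy': 308.2722630014656, 'cx': 251.71537198531837, 'cy': 192.41705884985578, 'mount': array([[-0.0002,  0.9555,  0.2951,  0.077 ],
       [ 1.    ,  0.0002,  0.0002, -0.0012],
       [ 0.0001,  0.2951, -0.9555, -0.1458],
       [ 0.    ,  0.    ,  0.    ,  1.    ]])}
{'clock': 0.1, 'joint_positions': array([ 1.1498,  0.5371, -0.0044,  1.5387,  0.0026,  1.0673, -0.0712]), 'qvel': array([ 0.0006, -0.    , -0.001 , -0.002 ,  0.0013,  0.0009,  0.    ]), 'tau': array([  0.0027, -57.2082,   0.994 , -25.2233,  -0.0561,   0.0134,
         0.    ]), 'position': array([ 0.2256, -0.609 ,  0.238 ]), 'tcp_rot': array([-3.1401,  0.0001,  0.3549]), 'ft_force': array([-0.0655,  0.3668,  0.529 ]), 'moment': array([0.0006, 0.0305, 0.0833]), 'grasp_force': 0.0, 'grip_width': 0.08784490638948232}
```

View pics/side0.png

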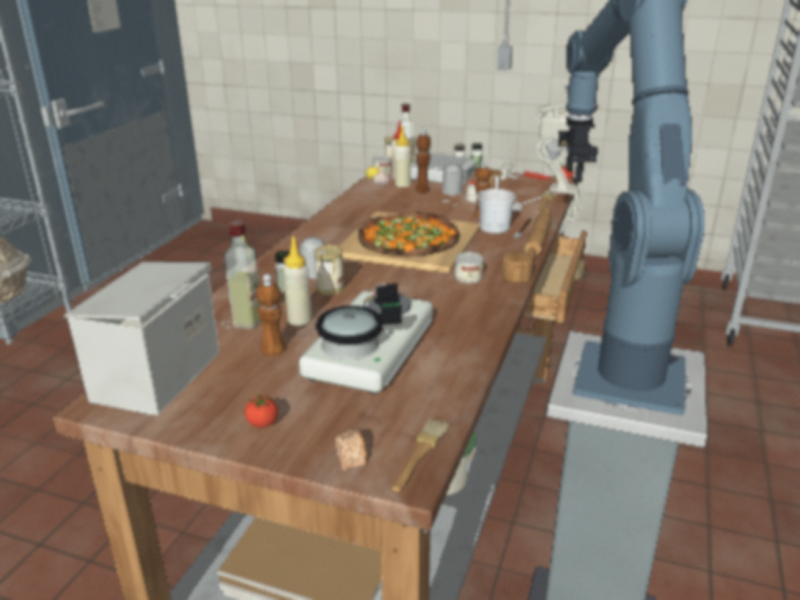

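View pics/top0.png

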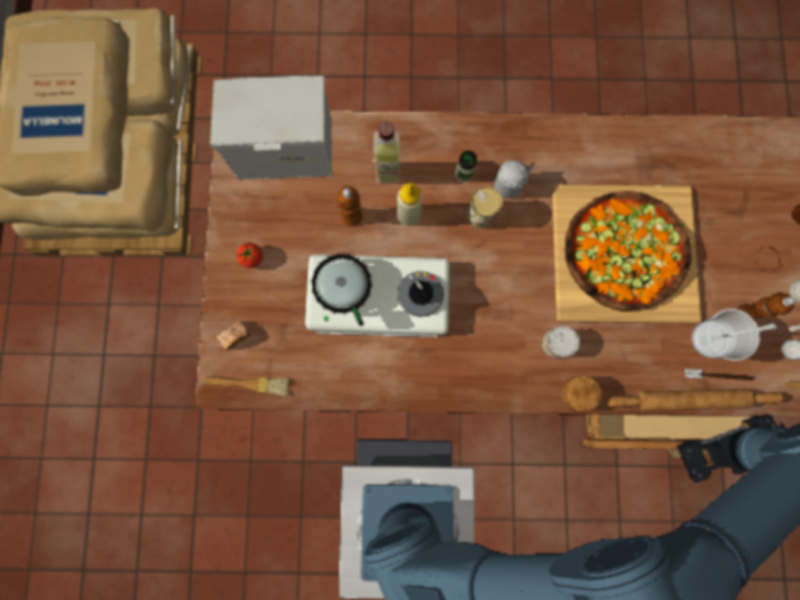

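```bash
cat > h.py <<'E'
import numpy as np
from cell import r
from scipy.spatial.transform import Rotation as Ro
np.set_printoptions(precision=4,suppress=True)
def wrist_pose():
    s=r.state();T=np.eye(4);T[:3,:3]=Ro.from_euler('xyz',s['tcp_rot']).as_matrix();T[:3,3]=s['position']
    return T
def cam(name,T=None):
    c=r.calibration(name)
    return c,(T@np.array(c['mount']) if name=='wrist' else np.linalg.inv(c['camera_from_world']))
def ray(name,uv,T=None):
    c,W=cam(name,T)
    d=np.array([(uv[0]-c['cx'])/c['fx'],-(uv[1]-c['cy'])/c['fy'],-1.])
    d=W[:3,:3]@d; return W[:3,3],d/np.linalg.norm(d)
def plane(name,uv,z,T=None):
    o,d=ray(name,uv,T); return o+d*(z-o[2])/d[2]
def tri(rays):
    A=sum(np.eye(3)-np.outer(d,d) for o,d in rays);b=sum((np.eye(3)-np.outer(d,d))@o for o,d in rays)
    p=np.linalg.solve(A,b);return p,[np.linalg.norm(np.cross(p-o,d)) for o,d in rays]
def proj(name,p,T=None):
    c,W=cam(name,T);q=np.linalg.inv(W)@np.append(p,1)
    return np.array([c['cx']-c['fx']*q[0]/q[2],c['cy']+c['fy']*q[1]/q[2]])
E
python3 - <<'E'
from h import *
import cv2
a=cv2.imread('pics/top0.png');s=cv2.imread('pics/side0.png')
A=cv2.resize(a[240:350,290:470],None,fx=4.4,fy=4.4,interpolation=cv2.INTER_CUBIC)[:,:790]
cv2.imwrite('pics/ctop.png',A)
k=1.5625
for n,uv,z in[('bowl',(342,283),.133),('dial',(421,291),.12),('lug',(357,315),.15),('lock',(326,318),.061)]:
    print(n,plane('top',np.array(uv)/k,z))
E
```

```text
bowl [0.5737 0.1582 0.133 ]
dial [ 0.5596 -0.0265  0.12  ]
lug [0.4964 0.1203 0.15  ]
lock [0.5011 0.2014 0.061 ]
```

View pics/ctop.png

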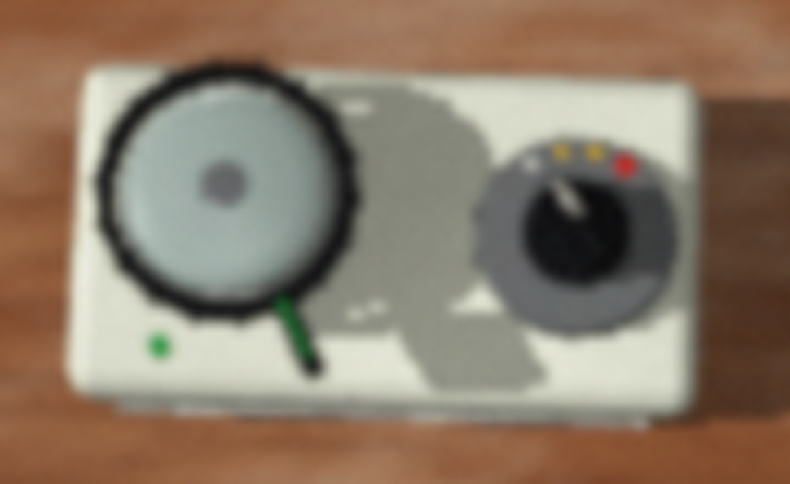

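Careful with the scale: shifts go in units of 5 mm. That gives: -0.004 m is -0.8, 0.034 m is 6.8.

```bash
python3 jog.py '[[6.8, -4.4, -0.8, 0, 0.06], [6.8, -4.4, -0.8, 0, 0.06], [5.6, -6, -0.8, 0, 0.06], [5.6, -6, -0.8, 0, 0.06], [5.6, -6, -0.8, 0, 0.06], [5.6, -6, -0.8, 0, 0.06], [5.6, -6, -0.8, 0, 0.06], [5.6, -6, -0.8, 0, 0.06]]'
python3 jog.py '[[5.6, -6, -0.8, 0, 0.06], [5.6, -6, -0.8, 0, 0.06], [5.6, -6, -0.8, 0, 0.06], [5.6, -6, -0.8, 0, 0.06], [5, -6.6, -0.8, 0, 0.06], [5, -6.6, -0.8, 0, 0.06], [4.4, -7, -0.8, 0, 0.06], [4.4, -7, -0.8, 0, 0.06]]'
```

```text
clock: 0.77
position: [0.3694, -0.3154, 0.2707]
tcp_rot: [-3.141, 0.0, 0.355]
ft_force: [0.6, -0.2, -0.1]
grip_width: 0.0602
grasp_force: 0.0
clock: 1.43
position: [0.4734, -0.0039, 0.3028]
tcp_rot: [3.142, 0.0, 0.355]
ft_force: [0.5, -0.1, -0.1]
grip_width: 0.0598
grasp_force: 0.0
```

```bash
cat > snap.py <<'E'
import sys,cv2
from h import *
T=wrist_pose();im=r.capture('wrist');np.save('T_%s.npy'%sys.argv[1],T)
cv2.imwrite('pics/%s.png'%sys.argv[1],cv2.resize(im,(800,600),interpolation=cv2.INTER_CUBIC)); cv2.imwrite('raw_%s.png'%sys.argv[1],im)
E
python3 jog.py '[[0, 0, 0, 0, 0.06], [0, 0, 0, 0, 0.06]]'
python3 snap.py w1
python3 jog.py '[[-2, -8, 0, 0, 0.06], [-2, -8, 0, 0, 0.06], [-2, -8, 0, 0, 0.06], [0, 0, 0, 0, 0.06], [0, 0, 0, 0, 0.06]]'
python3 snap.py w2
```

```text
clock: 1.6
position: [0.4736, -0.0033, 0.3027]
tcp_rot: [-3.141, -0.0, 0.36]
ft_force: [-0.2, -0.9, -0.6]
grip_width: 0.0599
grasp_force: 0.0
clock: 2.07
position: [0.4029, 0.0959, 0.3027]
tcp_rot: [3.141, 0.0, 0.356]
ft_force: [0.4, -0.8, 0.7]
grip_width: 0.0601
grasp_force: 0.0
```

View pics/w1.png

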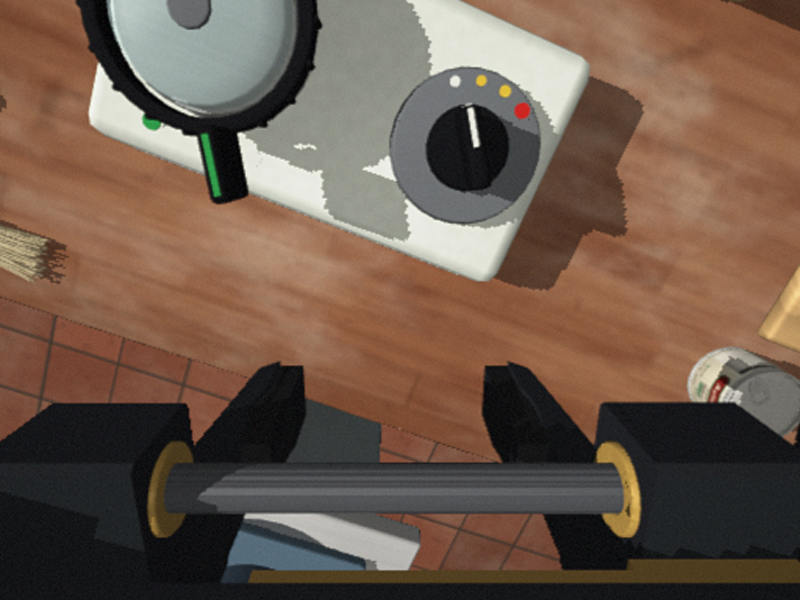

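View pics/w2.png

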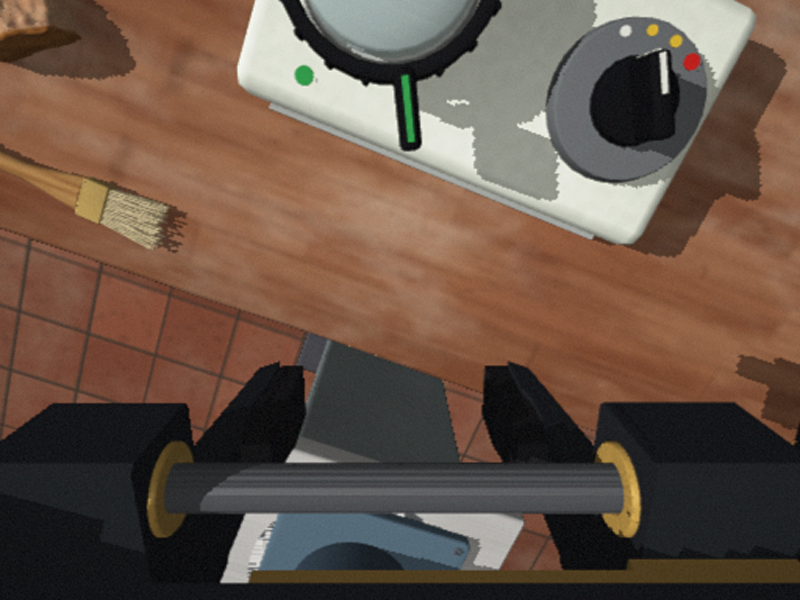

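```bash
cat > meas.py <<'E'
from h import *
k=1.5625
T1=np.load('T_w1.npy');T2=np.load('T_w2.npy')
P={}
for n,a,b in[('lug_in',(206,134),(405,75)),('lug_out',(216,196),(411,142)),('lockm',(152,123),(304,75)),('white',(455,81),(626,31)),('y1',(481,80),(652,30)),('y2',(505,91),(676,40)),('red',(522,111),(692,62)),('pt_out',(471,106),(663,52)),('pt_in',(476,147),(665,93))]:
    p,e=tri([ray('wrist',np.array(a)/k,T1),ray('wrist',np.array(b)/k,T2)]);P[n]=p;print(n,p,np.round(e,4))
# chopper frame fit: dial axis & yaw from marks at z=.075
from scipy.optimize import least_squares
zs=np.array([0,.4,.8,1.2]);M=np.array([plane('wrist',np.array(b)/k,.075,T2)[:2] for b in[(626,31),(652,30),(676,40),(692,62)]])
M1=np.array([plane('wrist',np.array(b)/k,.075,T1)[:2] for b in[(455,81),(481,80),(505,91),(522,111)]])
f=lambda v:(v[:2]+.047*np.c_[np.cos(v[2]-zs),np.sin(v[2]-zs)]-(M+M1)/2).ravel()
s=least_squares(f,[.56,-.03,.6]);print('dial axis, angle0',s.x,s.cost,np.abs(s.fun).max())
for T,c in((T1,(465,145)),(T2,(627,99))):print('plate centre z.075',plane('wrist',np.array(c)/k,.075,T))
L=P['lug_out'][:2]-P['lug_in'][:2];print('lug dir',np.arctan2(L[1],L[0]))
for z in(.15,):
  for T,a,b in((T1,(206,134),(216,196)),(T2,(405,75),(411,142))):
    print(plane('wrist',np.array(a)/k,z,T),plane('wrist',np.array(b)/k,z,T))
for T,a in((T1,(152,123)),(T2,(304,75))):print('lock',plane('wrist',np.array(a)/k,.061,T))
print('bowl top est',plane('top',(290+226/4.4)/k*np.array([1,0])+np.array([0,(240+183/4.4)/k]),.133))
print('dirs pt',[np.arctan2(*(plane('wrist',np.array(a)/k,.12,T)-plane('wrist',np.array(b)/k,.12,T))[1::-1]) for T,a,b in((T1,(471,106),(476,147)),(T2,(663,52),(665,93)))])
E
python3 meas.py
```

```text
lug_in [0.5159 0.132  0.1486] [0.0002 0.0002]
lug_out [0.4836 0.1161 0.1522] [0.0002 0.0002]
lockm [0.5014 0.203  0.0628] [0.001 0.001]
white [0.6055 0.001  0.0758] [0.0002 0.0002]
y1 [ 0.6129 -0.0162  0.0741] [0.0001 0.0001]
y2 [ 0.6125 -0.0348  0.075 ] [0.0003 0.0003]
red [ 0.6043 -0.0519  0.0758] [0. 0.]
pt_out [ 0.5884 -0.0117  0.1188] [0.0005 0.0005]
pt_in [ 0.567  -0.0239  0.1213] [0.0001 0.0001]
dial axis, angle0 [ 0.5664 -0.0248  0.5814] 1.4647254945987303e-07 0.0002979082398687147
plate centre z.075 [ 0.5684 -0.0227  0.075 ]
plate centre z.075 [ 0.5672 -0.0211  0.075 ]
lug dir -2.686482824834369
[0.5159 0.1313 0.15  ] [0.4832 0.1169 0.15  ]
[0.5159 0.132  0.15  ] [0.4835 0.1159 0.15  ]
lock [0.5005 0.2032 0.061 ]
lock [0.5024 0.204  0.061 ]
bowl top est [0.5771 0.1598 0.133 ]
dirs pt [np.float64(0.5368051394028508), np.float64(0.5720075645701094)]
```

In the tool's units: 0.033 m is 6.6, 0.03 m is 6.

```bash
python3 jog.py '[[6.6, 0.5, 0, 0, 0.06], [6.6, 0.5, 0, 0, 0.06], [6.6, 0.5, 6, 0, 0.06], [0, 0, 6, -0.115, 0.06], [0, 0, 4, 0, 0.06], [0, 0, 0, 0, 0.06]]'
python3 snap.py w3
```

```text
clock: 2.62
position: [0.4954, 0.1193, 0.22]
tcp_rot: [-3.14, 0.009, 0.466]
ft_force: [-1.8, 0.0, -0.5]
grip_width: 0.06
grasp_force: 0.0
```

View pics/w3.png

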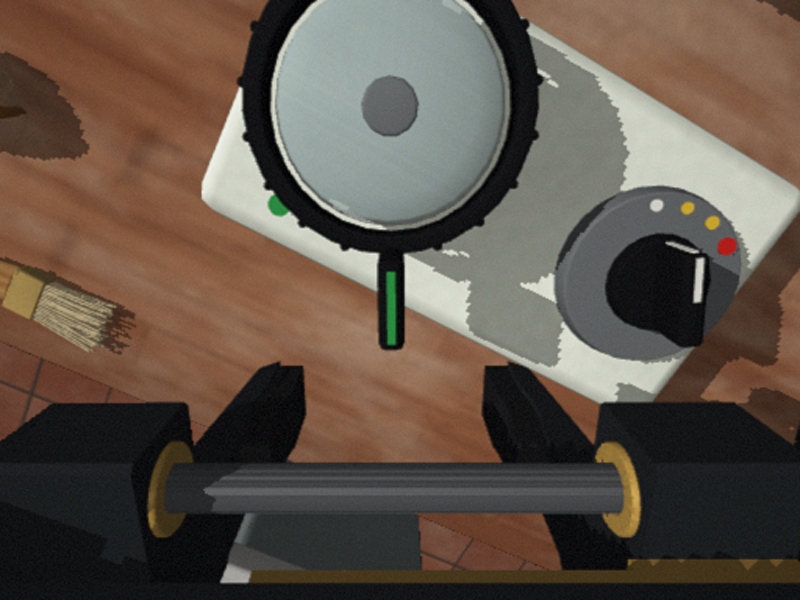

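```bash
python3 jog.py '[[0, 0, 7.2, 0, 0.06], [0, 0, 7.2, 0, 0.06], [0, 0, 6.8, 0, 0.06], [0, 0, 0.4, 0, 0.06], [0, 0, 0, 0, 0.0], [0, 0, 0, 0, 0.0], [0, 0, 0, 0, 0], [0, 0, 0, 0, 0]]' 25; python3 jog.py '[[0, 0, 0, 0, 0], [0, 0, 0, 0, 0], [0, 0, 0, 0, 0]]' 
```

```text
clock: 3.33
position: [0.4987, 0.1232, 0.119]
tcp_rot: [3.14, -0.004, 0.469]
ft_force: [0.7, 0.1, -0.1]
grip_width: 0.0355
grasp_force: 0.0
clock: 3.58
position: [0.4973, 0.123, 0.1173]
tcp_rot: [3.141, -0.001, 0.47]
ft_force: [-0.1, -0.6, -0.4]
grip_width: 0.0153
grasp_force: 0.0
```

In the tool's units: -0.0093 m is -1.86, 0.0005 m is 0.1.

```bash
python3 jog.py '[[0, 0, 0, 0, 0], [0, 0, 0, 0, 0], [0.1, -1.86, 0, 0.1, 0], [0.1, -1.86, 0, 0.1, 0], [0.1, -1.86, 0, 0.1, 0], [0.1, -1.86, 0, 0.1, 0], [0, 0, 0, 0, 0], [0, 0, 0, 0, 0]]' 25
```

```text
clock: 4.25
position: [0.4878, 0.1585, 0.1171]
tcp_rot: [3.141, -0.001, 0.073]
ft_force: [-0.2, -2.1, 6.9]
grip_width: 0.0129
grasp_force: 25.0
```

```bash
python3 jog.py '[[0.1, -1.86, 0, 0.1, 0], [0.1, -1.86, 0, 0.1, 0], [0.1, -1.86, 0, 0.1, 0], [0.1, -1.86, 0, 0.1, 0], [0.1, -1.86, 0, 0.1, 0], [0, -0.4, 0, 0.022, 0], [0, 0, 0, 0, 0], [0, 0, 0, 0, 0]]'; python3 snap.py w4; python3 - <<'E'
from h import *
import cv2
cv2.imwrite('pics/w4top.png',cv2.resize(r.capture('top')[150:225,180:310],None,fx=6,fy=6,interpolation=cv2.INTER_CUBIC))
T=np.load('T_w4.npy')
for p in((.5014,.2036,.061),(.567,-.0245,.12)):print(proj('wrist',p,T)*1.5625)
E
```

```text
clock: 4.92
position: [0.4972, 0.2051, 0.1171]
tcp_rot: [-3.142, -0.001, -0.449]
ft_force: [0.5, -1.6, 6.1]
grip_width: 0.0124
grasp_force: 25.0
[395.2067 320.3235]
[1165.1905 -241.7866]
```

View pics/w4.png

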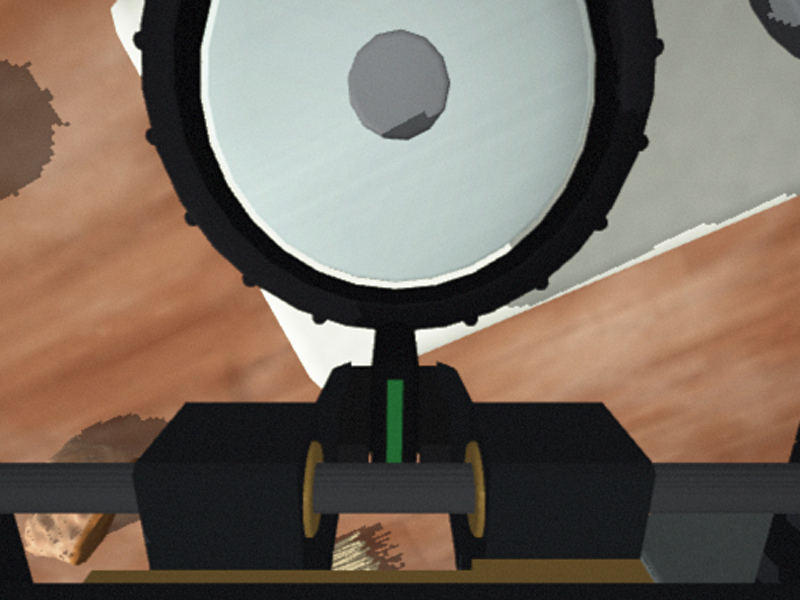

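In the tool's units: -0.04 m is -8, -0.035 m is -7.

```bash
python3 jog.py '[[0, 0, 0, 0, 0.04], [0, 0, 0, 0, 0.04], [0, 0, 0, 0, 0.04], [0, 0, -7, 0, 0.06], [0, 0, -8, 0, 0.06], [0, 0, -8, 0, 0.06], [-6, 0, -6, 0, 0.06], [-6, 0, 0, 0, 0.06]]' ; python3 jog.py '[[0, 0, 0, 0, 0.06], [0, 0, 0, 0, 0.06]]';python3 snap.py w5
```

```text
clock: 5.68
position: [0.4462, 0.2331, 0.2668]
tcp_rot: [-3.133, -0.006, -0.454]
ft_force: [0.5, 1.6, 0.6]
grip_width: 0.06
grasp_force: 0.0
clock: 5.85
position: [0.4418, 0.2325, 0.2614]
tcp_rot: [-3.142, -0.0, -0.448]
ft_force: [0.2, -2.0, 0.5]
grip_width: 0.06
grasp_force: 0.0
```

View pics/w5.png

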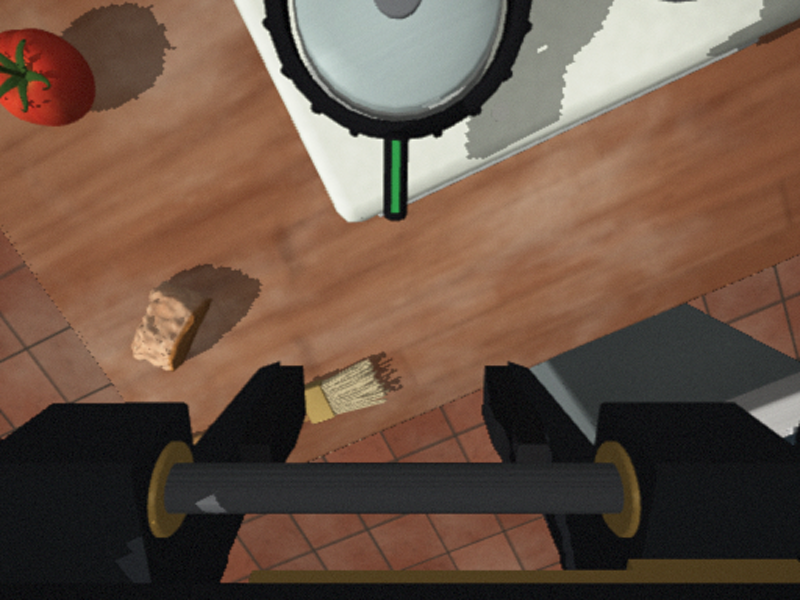

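In the tool's units: 0.028 m is 5.6, 0.0222 m is 4.44.

```bash
python3 jog.py '[[5.6, 4.44, 0, 0, 0.05], [5.6, 4.44, 0, 0, 0.05], [5.6, 4.44, 0, 0, 0.05], [5.6, 4.44, 0, 0, 0.05], [5.6, 4.44, 0, 0, 0.05], [5.6, 4.44, 0, 0, 0.05], [5.6, 4.44, 0, 0, 0.05], [5.6, 4.44, 0, 0, 0.05]]' ; python3 jog.py '[[0, 0, 0, -0.115, 0.05], [0, 0, 0, -0.115, 0.05], [0, 0, 0, -0.115, 0.05], [0, 0, 0, -0.115, 0.05], [0, 0, 0, -0.115, 0.05], [0, 0, 0, -0.115, 0.05], [0, 0, 0, -0.115, 0.05], [0, 0, 0, -0.115, 0.05]]'; python3 jog.py '[[0, 0, 0, -0.1, 0.05], [0, 0, 0, 0, 0.05], [0, 0, 0, 0, 0.05]]'
```

```text
clock: 6.57
position: [0.5674, -0.029, 0.26]
tcp_rot: [3.14, 0.001, -0.453]
ft_force: [0.2, 0.1, -0.5]
grip_width: 0.0503
grasp_force: 0.0
clock: 7.23
position: [0.5668, -0.0273, 0.2598]
tcp_rot: [-3.141, 0.002, 0.472]
ft_force: [0.1, -0.4, -1.3]
grip_width: 0.05
grasp_force: 0.0
clock: 7.48
position: [0.5668, -0.0269, 0.2601]
tcp_rot: [-3.141, 0.001, 0.564]
ft_force: [0.1, 0.2, 0.4]
grip_width: 0.0498
grasp_force: 0.0
```

In the tool's units: -0.002 m is -0.4, 0.0013 m is 0.26.

```bash
python3 jog.py '[[0.26, -0.4, 6, 0, 0.05], [0, 0, 7, 0, 0.05], [0, 0, 7, 0, 0.05], [0, 0, 4, 0, 0.05], [0, 0, 0, 0, 0.05], [0, 0, 0, 0, 0.05]]';python3 snap.py w6
```

```text
clock: 7.98
position: [0.5664, -0.0237, 0.1404]
tcp_rot: [-3.14, 0.002, 0.566]
ft_force: [-0.2, 1.3, 0.1]
grip_width: 0.0503
grasp_force: 0.0
```

View pics/w6.png

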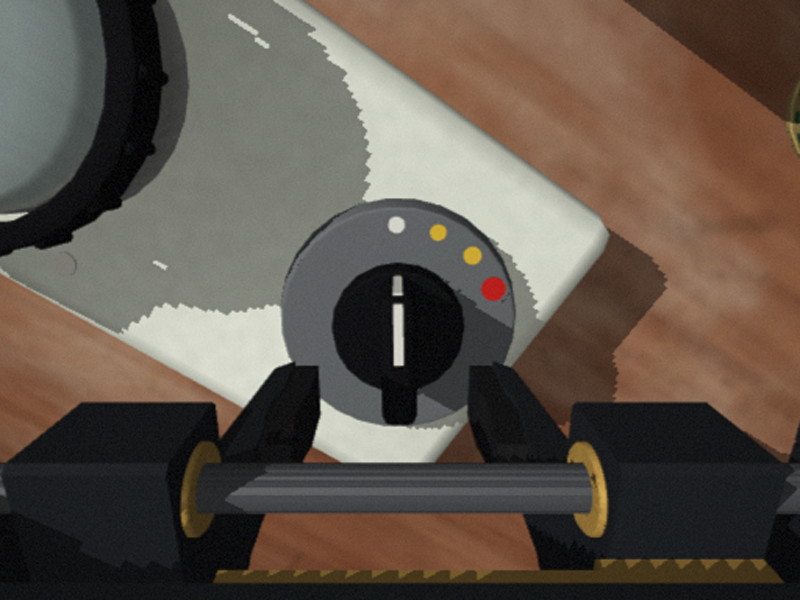

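```bash
python3 jog.py '[[0, 0.1, 6, 0, 0.05], [0, 0, 3, 0, 0.05], [0, 0, 0, 0, 0.05], [0, 0, 0, 0, 0.0], [0, 0, 0, 0, 0.0], [0, 0, 0, 0, 0], [0, 0, 0, 0, 0], [0, 0, 0, 0, 0]]' 20; python3 jog.py '[[0, 0, 0, 0, 0], [0, 0, 0, 0, 0], [0, 0, 0, 0, 0], [0, 0, 0, 0, 0], [0, 0, 0, 0, 0]]'
```

```text
clock: 8.7
position: [0.5678, -0.0238, 0.0971]
tcp_rot: [3.141, -0.001, 0.568]
ft_force: [-0.5, -0.3, 0.1]
grip_width: 0.0188
grasp_force: 0.0
clock: 9.12
position: [0.5682, -0.0247, 0.097]
tcp_rot: [3.14, -0.001, 0.567]
ft_force: [1.4, -3.0, 7.2]
grip_width: 0.0137
grasp_force: 20.0
```

```bash
python3 jog.py '[[0, 0, 0, 0.1, 0], [0, 0, 0, 0.1, 0], [0, 0, 0, 0.1, 0], [0, 0, 0, 0.1, 0], [0, 0, 0, 0.1, 0], [0, 0, 0, 0.1, 0], [0, 0, 0, 0, 0], [0, 0, 0, 0, 0]]' 30;python3 jog.py '[[0, 0, 0, 0.1, 0], [0, 0, 0, 0.1, 0], [0, 0, 0, 0.1, 0], [0, 0, 0, 0.1, 0], [0, 0, 0, 0.1, 0], [0, 0, 0, 0.1, 0], [0, 0, 0, 0, 0], [0, 0, 0, 0, 0]]'; python3 snap.py w7
```

```text
clock: 9.78
position: [0.5685, -0.0257, 0.097]
tcp_rot: [3.139, -0.003, -0.034]
ft_force: [1.4, -5.5, 4.7]
grip_width: 0.0134
grasp_force: 30.0
clock: 10.45
position: [0.5682, -0.0267, 0.097]
tcp_rot: [3.14, -0.004, -0.634]
ft_force: [1.5, -7.7, 6.3]
grip_width: 0.0135
grasp_force: 30.0
```

View pics/w7.png

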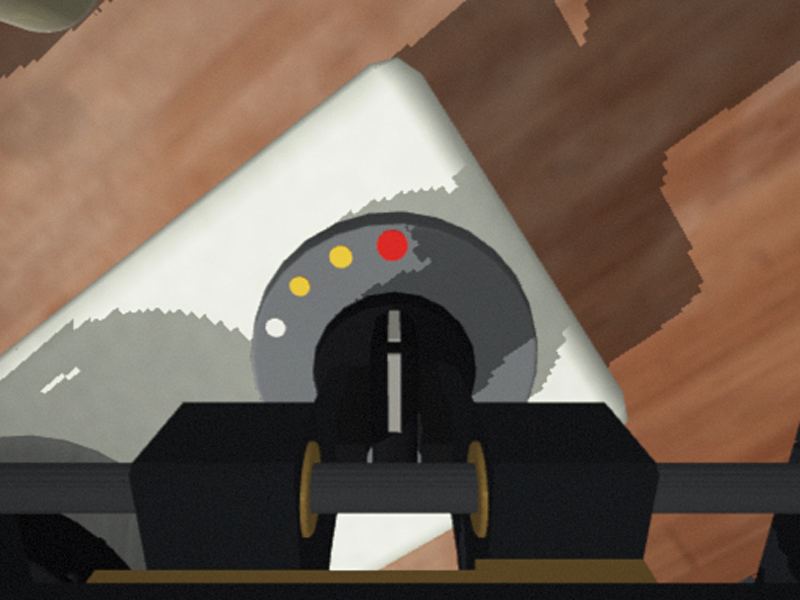

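```bash
python3 - <<'E'
from h import *
im=r.capture('top').astype(int)
g=(im[...,1]>im[...,2]*1.4)&(im[...,1]>im[...,0]*1.2)&(im[...,1]>50)
v,u=np.nonzero(g[185:225,195:245]);P=np.array([plane('top',(a+195,b+185),.15)[:2] for a,b in zip(u,v)])
c=P.mean(0);d=np.linalg.svd(P-c)[2][0];print(len(P),c,'yaw of lug',np.arctan(d[1]/d[0]),'from axis',np.arctan2(c[1]-.165,.580-c[0]))
print(r.state()['tcp_rot'],r.state()['clock'])
E
```

```text
29 [0.4974 0.1997] yaw of lug -0.2892913391314574 from axis 0.3976717393565486
[ 3.1404 -0.0036 -0.6341] 10.55
```

```bash
python3 - <<'E'
from h import *
k=1.5625;T=np.load('T_w5.npy')
for T,a,b in((T,(397,140),(395,214)),(np.load('T_w3.npy'),(391,272),(391,345))):
    a=plane('wrist',np.array(a)/k,.15,T);b=plane('wrist',np.array(b)/k,.15,T);c=(a+b)/2
    print(c,'line',np.arctan2(*(a-b)[1::-1]),'axis',np.arctan2(.165-c[1],.580-c[0]))
T=np.load('T_w3.npy');print('lock w3',plane('wrist',np.array((279,205))/k,.061,T))
E
```

```text
[0.4983 0.2051 0.15  ] line -0.4744532663587956 axis -0.4565700367105347
[0.4981 0.1233 0.15  ] line 0.4641990174884811 axis 0.4709089908176988
lock w3 [0.5009 0.2034 0.061 ]
```

```bash
python3 -c "
from cell import r
print(r.hand_in())"
```

```text
the job is handed in; nothing more can be done
None
```

I turned the ring until its lug stood at the green lock mark, within about 0.01 rad by my measurement. I then turned the dial to the red third mark and handed in at about 10.6 s, with the gripper still holding the dial there at 30 N and the groceries left alone.

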